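# Lay the moulding form in the leather press

## Task

The wooden moulding form stands on end in front of the small press. Tip it over into the press, its foot against the near edge of the cork bed, so that it lies on the bed with the raised pouch shape upward; slide it fully home, flush against the metal fence, and then swing the red keeper fully closed behind it. Do not disturb the other things on the table.

Things in the scene. Friction and masses are not known exactly. Their poses are not given: they have to be found in the camera images.
- press: Small moulding press, fixed to the table. Origin: at table height under the middle of the near edge of its bed; x points into the press (away from the form at the start), y left, z up. The bed is a cork-faced board 250 mm wide (y -125..125 mm), its top 18 mm above the table; its near edge (x = 0) is the low stop. Two columns of 8 mm radius stand at x = 88, y = +-108 mm.
- press_fence (a point): Middle of the face of the press's metal fence, against which the form is slid: press x = 156 mm, 10 mm above the bed. The fence is 200 mm wide and 20 mm high above the bed.
- press_platen (a point): Middle of the near lower edge of the fixed aluminium platen: press x = 26, y = 0, z = 165 mm. The platen spans press x 26..150, y -65..65 mm, with a green beam and a screw above it up to 260 mm, all fixed. There is no room over the bed for an upright gripper: lean the tool back towards the press's -x, 25 to 40 degrees from vertical, when pushing into the press.
- form_centre (a point): Centre of the loose wooden form, a block of 0.4 to 0.7 kg, 70 mm thick (its x), 90 wide (its y), 130 tall (its z, up at the start). Its x points to the press at the start. It starts standing 8 to 40 mm before the bed's edge, within 8 mm of the middle sideways, within 6 degrees of square. Home, it lies with its z along the press's x, its x down, its centre at press x = 91, z = 53 mm.
- form_foot (a point): Middle of the lower edge of the form's plain far face, which goes against the bed's edge: 35 mm along the form's x and 65 mm along -z from form_centre. Pushed low, the standing form slides (2 to 5 N). With its foot against the bed's edge and pushed 110 mm above the table it tips, and after about 35 degrees falls onto the bed by itself, the foot end kicking back to overhang the edge by 20 to 50 mm.
- form_shape (a point): Middle of the darker raised pouch shape on the form's near face (the face at -x of the form): 8 mm proud of that face, 60 mm wide, from 20 to 90 mm above the foot. This point is 43 mm along the form's -x and 10 mm along its -z from form_centre. It must finally face up.
- keeper (a joint): Angle of the red keeper bar on its upright pivot (rad): 0 = closed, across the bed's near end, occupying press x 4..20, y -21..91 mm; grows as it swings out to the robot and the left; 1.57 = pointing along -x of the press. Starts at 1.7 to 2.1, range 0 to 2.3. Light friction (about 1 N at the knob); it stays where it is left. The form must be home before it can close.
- keeper_knob (a point): Centre of the black ball knob of the keeper, 24 mm in diameter, 68 mm above the table on a 10 mm stem, the grip for swinging it; 56.4 mm from the pivot. With the keeper closed it is at x = -22, y = 37 mm of the press, and it turns clockwise about the pivot, seen from above, as the keeper opens.
- keeper_hinge (a point): Point on the keeper's upright pivot axis at the height of the knob's centre: x = 12, y = 82, z = 68 mm of the press.
- glue_pot: Bystander: glue tin with red lid, 66 mm across, 72 mm high; origin under its centre. Leave alone.
- weight_1: Bystander: pale round pattern weight with knob, 57 mm across, 55 mm high; origin under its centre. Leave alone.
- dye_brown: Bystander: white dropper bottle with brown band, 42 mm across, 104 mm high; origin under its centre. Leave alone.
- dye_red: Bystander: white dropper bottle with dark red band, 42 mm across, 105 mm high; origin under its centre. Leave alone.
- tape_narrow: Bystander: narrow yellow tape roll lying flat, 89x98x12 mm; origin under its centre. Leave alone.
- cone_tan: Bystander: tan thread cone, 56 mm across, 100 mm high; origin under its centre. Leave alone.

How it is judged:
By the outcome, as a careful person would: the job done as asked, in the order asked, and still so for the second after the job is handed in, with the robot touching nothing.
It also fails if it takes over 58 s, if anything falls off the work surface, if the arm or the gripper's body presses on something with over 40 N, if the wrist force passes 120 N, or if a joint passes its speed limit or range.

## Robot

A 6-joint arm with a two-finger parallel gripper is mounted at the origin on a cart in front of the work surface, level with it; the furniture and walls round the work are solid. World frame = base frame: x ahead of the robot, y to its left, z up, the work surface at z = 0. Lengths are in mm, angles in rad, forces in N, time in s.
With the tool pointing down it reaches from about 400 to 925 mm from the base axis. Payload 12.5 kg.
Tool frame: the origin (TCP) lies midway between the tips of the shut fingers; the grasp point (between the pads) lies 19 mm behind it; z points along the fingers, y is the line along which they close (so a half turn about z gives the same grasp; the last joint's range is limited). The gripper opens to 95 mm and grips with 3 to 60 N. Pads are 20 mm wide; open, the fingers measure 119 mm over their backs; the gripper's body (75 mm by 180 mm) begins 59 mm behind the grasp point.
Start: joints at [-1.385, 0.491, 1.559, -0, 1.092, -0.106], TCP at [179.821, -598.591, 214.661] pointing down, gripper open.
Joint ranges: [-3.1, 3.1], [-0.84, 2.19], [0.05, 2.79], [-1.13, 4.28], [0.06, 2.93], [-2.69, 2.69]. Speed limits (rad/s): [2.22, 2.22, 2.79, 3.14, 3.14, 3.14].

## Interface

Orientations are given as [roll, pitch, yaw] about the fixed x, y, z axes, in that order (R = Rz(yaw) Ry(pitch) Rx(roll)).
In Python, from cell import state, read_camera, camera_info, env gives the robot as it stands.
- The arm moves only by the tool move_arm, never from a script. Its argument "commands" is a list of rows, each a list of 3 entries, a list of its own where there are three numbers: the shift along the world's x, y, z in cm, then the turn, a rotation vector about the world's x, y, z in degrees, then the opening, from 0 (shut) to 1 (fully open). A call has 1 to 10 rows; each row shifts and turns the commanded pose from where the row before left it; what a row does not reach is not made up. A row lasts 1/10 s, in which the tool goes at most 50 mm and 8.59 degrees, less where a joint would pass 70% of its speed; a pose out of reach is approached as far as the arm can. A call with a gripper value outside its range is refused whole. The fingers move at their own pace and stop on an object; the grip force is fixed at half the most. Time passes only in rows, so rows that do not move let the fingers close. It gives the time, the measured TCP pose, the force, the opening and the grip force at its end, in the units of the state.
- state(): the state, without advancing time (a new reading comes with each control period).
- read_camera(name): name is "scene" or "top" or "wrist"; returns the picture (480x640x3 uint8, blue, green, red); there is no depth.
- camera_info(name): a dict with "K" (3x3 intrinsics, pixels), "cam_to_world" (4x4, takes a point from camera to world coordinates). Camera axes: x right, y down, z forward; pixel columns grow to the right and rows downward; lengths in mm; the calibration is good to about 2 mm. A picture is of the moment at which its call begins: read the wrist's pose just before it. camera_info takes no time and is no camera call; for the wrist camera it gives the pose at the moment of the call.
- env.job_done(): hands the job in; it is judged then, once.
The state is a dict: "t": time; "joints": joint angles; "qvel": joint speeds; "tau": joint torques, N m; "eef_pos": TCP position; "tcp_rot": TCP orientation; "ft_force": force on the tool from outside, world axes, zero at the start; "moment": the same for the moment, N m; "opening": opening from 0.0 (shut) to 1.0 (fully open); "grip_force": force on a finger pad.
Only numpy, scipy, OpenCV 4.12 (cv2) and the standard library are available. Lean on these libraries where they do the work, as an engineer would, in place of code of your own. Each camera call takes 0.05 s, during which the arm holds its last target. There are 200 camera calls.

## Working session

There is one attempt and no reset: what is moved stays moved. The work goes in short steps, Python scripts to look and compute and a tool call to move; the robot and the scene stay as the last step left them, time stands still between calls to the robot, and variables do not carry over. Pictures are saved under pics/ and viewed, at most 10 in all, crops included, and the job is handed in when it is done.

Besides the shell and the picture viewer there is one more tool, called after "Request:" by a JSON object that holds its "name" and its "arguments". move_arm: Moves the arm, as the interface text tells. Its arguments: {"type":"object","properties":{"commands":{"type":"array"}},"required":["commands"]}

```bash
mkdir -p pics; python3 - <<'E'
from cell import state, read_camera, camera_info
import cv2,numpy as np
for n in("scene","top"):
    cv2.imwrite(f"pics/{n}0.png",read_camera(n)); c=camera_info(n); print(n,np.round(c["K"],1).tolist(),np.round(c["cam_to_world"],3).tolist())
print(state())
E
```

```text
scene [[540.8, 0.0, 323.1], [0.0, 540.8, 244.0], [0.0, 0.0, 1.0]] [[-0.678, -0.357, 0.642, -330.881], [-0.735, 0.304, -0.607, 990.458], [0.021, -0.883, -0.469, 783.094], [0.0, 0.0, 0.0, 1.0]]
top [[556.4, 0.0, 317.2], [0.0, 556.4, 249.4], [0.0, 0.0, 1.0]] [[0.02, -0.987, 0.162, 310.99], [-1.0, -0.018, 0.013, 128.346], [-0.01, -0.162, -0.987, 1700.534], [0.0, 0.0, 0.0, 1.0]]
{'t': 0.1, 'joints': array([-1.38460245e+00,  4.91480515e-01,  1.55936619e+00,  9.78680723e-06,
        1.09175559e+00, -1.05610136e-01]), 'qvel': array([-0.00095375, -0.00143201, -0.00301902, -0.00047275,  0.00046822,
       -0.00144272]), 'tau': array([ 2.51531550e-03, -6.13621187e+01, -2.58605039e+01,  6.93296408e-02,
        4.70632408e-02, -6.12474150e-05]), 'eef_pos': array([ 179.77751299, -598.35741396,  214.13954472]), 'tcp_rot': array([-3.14058955e+00, -1.15062631e-04,  2.91799436e-01]), 'ft_force': array([0.91864475, 0.22735787, 0.50590556]), 'moment': array([ 0.00431111, -0.02617792, -0.01530729]), 'grip_force': 0.0, 'opening': 1.0034090475108328}
```

View pics/scene0.png

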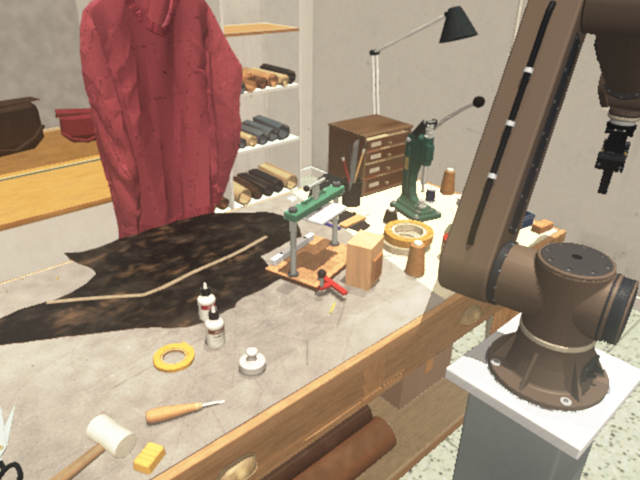

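View pics/top0.png

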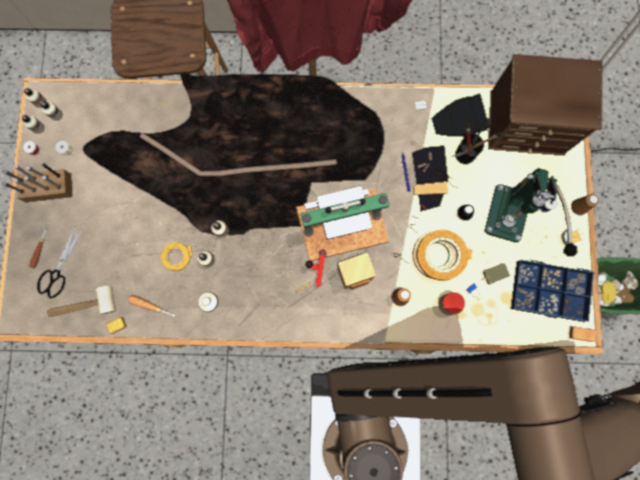

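The scene and top views show the press (top: bed about (305–388, 195–258)), the form at (357,270), and the red keeper at about (318,268). I'll enlarge both for measurement.

```bash
python3 - <<'E'
import cv2,numpy as np
t=cv2.imread("pics/top0.png")[180:300,290:410]; s=cv2.imread("pics/scene0.png")[175:305,255:395]
cv2.imwrite("pics/topc.png",cv2.resize(t,(600,600),interpolation=cv2.INTER_CUBIC))
cv2.imwrite("pics/scenec.png",cv2.resize(s,None,fx=4.5,fy=4.5,interpolation=cv2.INTER_CUBIC))
E
```

```text
(no output)
```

View pics/topc.png

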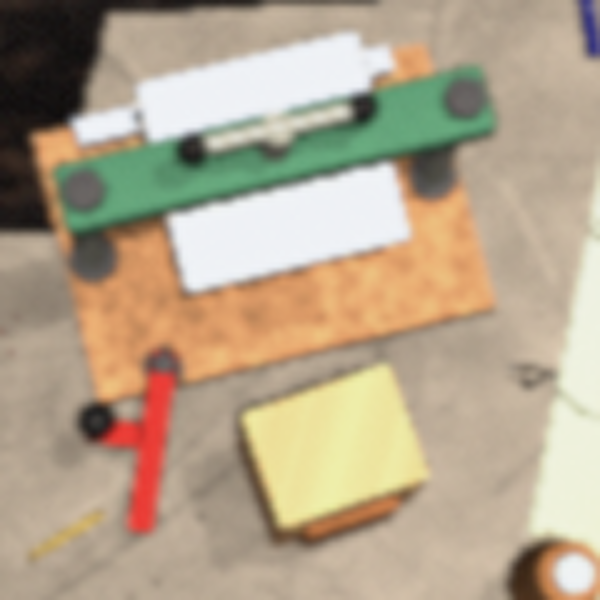

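View pics/scenec.png

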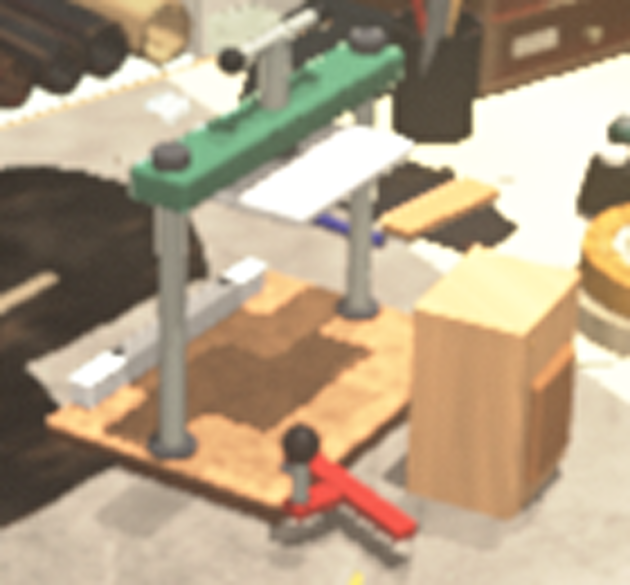

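Top crop: bed near corners (97,400) and (495,305), form top corners (242,412), (388,363), (428,477), (283,530), knob (97,421). Scene crop: form top corners (412,298), (478,247), (580,278), (512,337), knob (301,443). I'll fit the poses to both views.

```bash
cat > h.py <<'E'
import numpy as np
from scipy.optimize import least_squares
from cell import camera_info
def proj(c,P):
    P=np.atleast_2d(P);T=np.linalg.inv(c["cam_to_world"]);q=P@T[:3,:3].T+T[:3,3];q=q@np.array(c["K"]).T;return q[:,:2]/q[:,2:]
def pose(p,L):
    c,s=np.cos(p[3]),np.sin(p[3]);L=np.atleast_2d(L);return L@np.array([[c,s,0],[-s,c,0],[0,0,1]])+p[:3]
def fit(obs,p0):  # obs: (cam, local, uv)
    f=lambda p:np.concatenate([(proj(c,pose(p,l))[0]-uv) for c,l,uv in obs])
    r=least_squares(f,p0,loss="soft_l1");print(np.round(r.x,3),"res",np.round(f(r.x),1).tolist());return r.x
E
python3 - <<'E'
from h import *
T,S=camera_info("top"),camera_info("scene")
t=lambda u,v:np.array([(u+.5)/5-.5+290,(v+.5)/5-.5+180]); s=lambda u,v:np.array([(u+.5)/4.5-.5+255,(v+.5)/4.5-.5+175])
w=lambda a:np.array(a,float)
press=fit([(T,w([0,125,18]),t(97,400)),(T,w([0,-125,18]),t(495,305)),(S,w([0,125,18]),s(292,500)),
 (T,w([88,108,18]),t(93,262)),(T,w([88,-108,18]),t(436,180)),(S,w([88,108,20]),s(172,447)),(S,w([88,-108,20]),s(360,308))],[620,140,0,.2])
fc=[(35,45),(35,-45),(-35,-45),(-35,45)]
tp=[(242,412),(388,363),(428,477),(283,530)];sp=[(412,298),(478,247),(580,278),(512,337)]
o=[(T,w([*a,65]),t(*b)) for a,b in zip(fc,tp)]+[(S,w([*a,65]),s(*b)) for a,b in zip(fc,sp)]+[(S,w([-35,45,-65]),s(521,514)),(S,w([35,45,-65]),s(412,490))]
form=fit(o,[520,50,65,.2])
k=fit([(T,w([0,0,0]),t(97,421)),(S,w([0,0,0]),s(301,443))],[550,200,68,0])
np.save("fit.npy",[press,form,k])
def inp(p): d=w(p[:3])-press[:3];c,s_=np.cos(press[3]),np.sin(press[3]);return [c*d[0]+s_*d[1],-s_*d[0]+c*d[1],d[2]]
print("form in press",np.round(inp(form),1),np.degrees(form[3]-press[3]));kk=np.array(inp(k));print("knob",kk.round(1))
d=kk[:2]-[12,82];d0=w([-34,-45]);print("r",np.hypot(*d),"keeper",np.arctan2(d0[1],d0[0])-np.arctan2(d[1],d[0]))
E
```

```text
[5.84477e+02 5.22310e+01 7.50000e-02 2.62000e-01] res [0.6, 0.8, 0.2, 0.3, -2.0, 0.8, 0.0, -0.4, -0.8, -0.5, 0.9, -0.6, 0.1, -0.2]
[5.15371e+02 3.58690e+01 6.42930e+01 3.44000e-01] res [-0.3, -0.1, 0.3, -0.2, 0.5, 0.1, -0.5, -0.4, 0.5, 1.3, -0.0, -0.7, 1.1, -1.8, 3.1, -1.0, -2.0, 2.6, -1.5, 1.0]
[535.601 174.018  67.1     0.   ] res [-0.2, -0.3, 0.3, 0.0]
form in press [-71.    2.1  64.2] 4.649881502552496
knob [-15.6 130.3  67. ]
r 55.63459029901734 keeper -4.308095579888716
```

Fit: press at (584.5, 52.2) with yaw 0.262. The form is 36 mm short of the edge, centred within 2 mm, and yawed 4.6° off. The keeper is at 1.975. Now I'll approach high.

Request:
{"name": "move_arm", "arguments": {"commands": [[[2.5,3,0.6],[0,0,0],0.42],[[2.5,3,0.6],[0,0,0],0.42],[[2.5,3,0.6],[0,0,0],0.42],[[2.5,3,0.6],[0,0,0],0.42],[[2.5,3,0.6],[0,0,0],0.42],[[2.5,3,0.6],[0,0,0],0.42],[[2.5,3,0.6],[0,0,0],0.42],[[2.5,3,0.6],[0,0,0],0.42],[[2.5,3,0.6],[0,0,0],0.42],[[2.5,3,0.6],[0,0,-1.7],0.42]]}}

```text
t: 1.1
eef_pos: [430.5, -297.1, 274.8]
tcp_rot: [-3.141, 0.0, 0.262]
ft_force: [0.5, 0.2, 0.3]
opening: 0.42
grip_force: 0.0
```

Request:
{"name": "move_arm", "arguments": {"commands": [[[0,4,0],[0,0,0],0.42],[[0,4,0],[0,0,0],0.42],[[0,4,0],[0,0,0],0.42],[[0,4,0],[1.55,-5.8,0],0.42],[[0,4,0],[1.55,-5.8,0],0.42],[[0,4,0],[1.55,-5.8,0],0.42],[[0,4,0],[1.55,-5.8,0],0.42],[[0,3,0],[1.55,-5.8,0],0.42],[[0,0,0],[0,0,0],0.42]]}}

```text
t: 2.0
eef_pos: [427.4, 14.0, 273.9]
tcp_rot: [-3.141, -0.525, 0.264]
ft_force: [-0.6, 0.6, 0.4]
opening: 0.422
grip_force: 0.0
```

```bash
cat >> h.py <<'E'
def rep():
    from cell import state
    from scipy.spatial.transform import Rotation as R
    s=state();p,f,k=np.load("fit.npy");d=s["eef_pos"]-p[:3];c,q=np.cos(p[3]),np.sin(p[3])
    r=R.from_euler("xyz",s["tcp_rot"]);want=R.from_euler("xyz",[np.pi,-np.radians(30),p[3]])
    print("t",round(s["t"],2),"world",s["eef_pos"].round(1),"press",np.round([c*d[0]+q*d[1],-q*d[0]+c*d[1],d[2]],1),"F",s["ft_force"].round(1),"turn to go deg",np.degrees((want*r.inv()).as_rotvec()).round(2),"op",round(s["opening"],2))
E
python3 -c "
from h import *;rep()
from cell import *;import cv2
np.save('wc.npy',camera_info('wrist'),allow_pickle=True);cv2.imwrite('pics/w1.png',read_camera('wrist'))"
```

```text
t 2.0 world [427.4  14.  273.9] press [-161.6    3.8  273.8] F [-0.6  0.6  0.4] turn to go deg [-0.07  0.07 -0.1 ] op 0.42
```

View pics/w1.png

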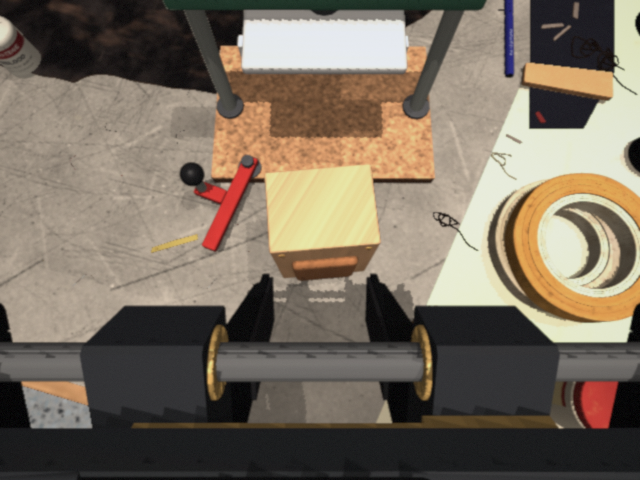

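The wrist picture shows bed near corners (213,179)/(434,180), form top corners (266,175), (372,166), (378,246), (273,252), and knob (192,174). I'll refine with this view.

```bash
python3 - <<'E'
from h import *
W=np.load("wc.npy",allow_pickle=True).item();w=lambda *a:np.array(a,float)
p,f,k=np.load("fit.npy")
def tie(p,f): d=f[:2]-p[:2];c,s=np.cos(p[3]),np.sin(p[3]);return np.round([c*d[0]+s*d[1],-s*d[0]+c*d[1],np.degrees(f[3]-p[3])],1)
P=[(w(0,125,18),(213,179)),(w(0,-125,18),(434,180)),(w(88,108,19),(231,108)),(w(88,-108,19),(417,106))]
for l,uv in P: print("pred",proj(W,pose(p,l)).round(1),uv)
fixz=lambda obs,p0,z:least_squares(lambda x:np.concatenate([(proj(W,pose([x[0],x[1],z,x[2]],l))[0]-uv) for l,uv in obs]),[p0[0],p0[1],p0[3]])
r=fixz(P,p,0);pw=np.array([*r.x[:2],0,r.x[2]]);print("press wrist",pw.round(3),r.fun.round(1))
F=[(w(35,45,65),(266,175)),(w(35,-45,65),(372,166)),(w(-35,-45,65),(378,246)),(w(-35,45,65),(273,252))]
r=fixz(F,f,65);fw=np.array([*r.x[:2],65,r.x[2]]);print("form wrist",fw.round(3),r.fun.round(1))
print(tie(p,f),tie(pw,fw)); print("knob",proj(W,k[:3]).round(1),(192,174), "fit",k.round(1))
np.save("fit.npy",[(p+pw)/2,(f+fw)/2,k])
rep()
E
```

```text
pred [[210.7 177.7]] (213, 179)
pred [[434.9 177.9]] (434, 180)
pred [[230. 107.]] (231, 108)
pred [[415.4 107.1]] (417, 106)
press wrist [5.83829e+02 5.08540e+01 0.00000e+00 2.63000e-01] [-1.3 -0.3  2.  -1.4 -0.1 -0.1 -0.6  1.8]
form wrist [5.13246e+02 3.43610e+01 6.50000e+01 3.39000e-01] [-0.7 -2.4  0.6 -0.9  4.   0.2 -3.9  2.5]
[-71.    2.1   4.6] [-72.4   2.4   4.3]
knob [[192.  173.2]] (192, 174) fit [535.6 174.   67.1   0. ]
t 2.05 world [428.7  12.5 274.5] press [-160.2    2.7  274.4] F [ 0.6 -0.1 -0.5] turn to go deg [ 0.02  0.   -0.06] op 0.42
```

Request:
{"name": "move_arm", "arguments": {"commands": [[[0,0,-4],[0,0,0],0.42],[[0,0,-4],[0,0,0],0.42],[[0,0,-4],[0,0,0],0.42],[[0,0,-4],[0,0,0],0.42],[[0,0,-4],[0,0,0],0.42],[[0,0,-3.5],[0,0,0],0.42],[[0.97,0.26,0],[0,0,0],0.42],[[0.97,0.26,0],[0,0,0],0.42],[[0.97,0.26,0],[0,0,0],0.42]]}}

```text
t: 2.95
eef_pos: [466.7, 28.4, 133.6]
tcp_rot: [-3.108, -0.55, 0.264]
ft_force: [-0.2, 0.5, -0.5]
opening: 0.421
grip_force: 0.0
```

Request:
{"name": "move_arm", "arguments": {"commands": [[[0.58,0.155,0],[0,0,0],0.42],[[0.58,0.155,0],[0,0,0],0.42],[[0.58,0.155,0],[0,0,0],0.42],[[0.58,0.155,0],[0,0,0],0.42],[[0.58,0.155,0],[0,0,0],0.42]]}}

```text
t: 3.45
eef_pos: [494.5, 37.4, 136.0]
tcp_rot: [-3.108, -0.554, 0.265]
ft_force: [-36.6, -5.1, 75.2]
opening: 0.42
grip_force: 41.4
```

```bash
python3 -c "
from h import *;rep()"
```

```text
t 3.45 world [494.5  37.4 136. ] press [-90.2   9.6 135.9] F [-36.6  -5.1  75.2] turn to go deg [-2.04  1.25 -1.14] op 0.42
```

The descent stopped short and the fingers are pressing on the form's top, so I'll lift right away.

Request:
{"name": "move_arm", "arguments": {"commands": [[[0,0,2],[0,0,0],0.42],[[-1,-0.26,2],[0,0,0],0.42],[[-2,-0.5,2],[0,0,0],0.42]]}}

```text
t: 3.75
eef_pos: [464.5, 29.2, 192.2]
tcp_rot: [-3.109, -0.549, 0.266]
ft_force: [-0.3, -0.8, 1.7]
opening: 0.424
grip_force: 0.0
```

```bash
python3 -c "
from h import *;rep()
from cell import *;import cv2
print(state()['joints'])
np.save('wc2.npy',camera_info('wrist'),allow_pickle=True);cv2.imwrite('pics/w2.png',read_camera('wrist'))
c=camera_info('wrist')['cam_to_world'];print(np.round(c,2))"
```

```text
t 3.75 world [464.5  29.2 192.2] press [-121.4    9.5  192.1] F [-0.3 -0.8  1.7] turn to go deg [-1.95  1.   -1.12] op 0.42
[-0.25136675  0.17876463  2.2987308   1.00727659  0.34568402  0.13590542]
[[ 2.8000e-01 -9.2000e-01  2.6000e-01  4.3849e+02]
 [-9.6000e-01 -2.6000e-01  1.0000e-01  1.6790e+01]
 [-3.0000e-02 -2.8000e-01 -9.6000e-01  3.7755e+02]
 [ 0.0000e+00  0.0000e+00  0.0000e+00  1.0000e+00]]
```

View pics/w2.png

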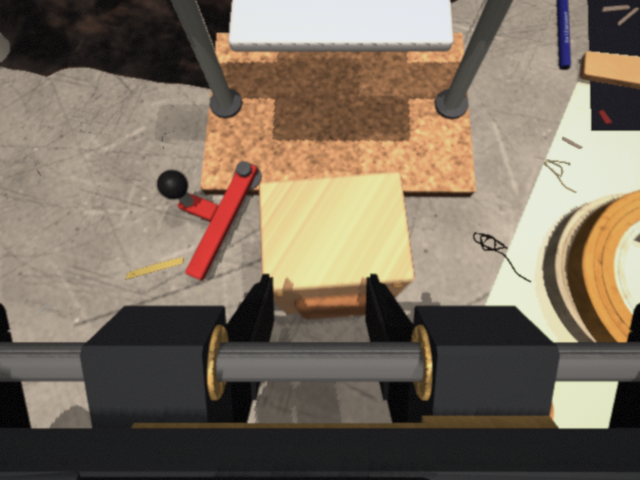

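The form still stands, with top corners (260,181), (402,173), (411,283), (275,290). The wrist reached its limit at low lean, so I'll use an upright grasp of the form from above and slide it to the edge.

```bash
cat >> h.py <<'E'
def fitform(W,uvs,f0,z=65):
    loc=[(35,45,65),(35,-45,65),(-35,-45,65),(-35,45,65)]
    r=least_squares(lambda x:np.concatenate([proj(W,pose([x[0],x[1],z,x[2]],l))[0]-uv for l,uv in zip(loc,uvs)]),[f0[0],f0[1],f0[3]],loss="soft_l1")
    return np.array([*r.x[:2],z,r.x[2]]),r.fun
def togo(xyz,lean,yaw):
    from cell import state
    from scipy.spatial.transform import Rotation as R
    s=state();r=R.from_euler("xyz",s["tcp_rot"]);w=R.from_euler("xyz",[np.pi,-np.radians(lean),yaw])
    print("cm to go",((np.array(xyz)-s["eef_pos"])/10).round(2),"deg",np.degrees((w*r.inv()).as_rotvec()).round(1))
def inpress(v):
    p=np.load("fit.npy")[0];d=np.array(v[:2])-p[:2];c,s=np.cos(p[3]),np.sin(p[3]);return np.round([c*d[0]+s*d[1],-s*d[0]+c*d[1]],1)
E
python3 - <<'E'
from h import *
W=np.load("wc2.npy",allow_pickle=True).item();p,f,k=np.load("fit.npy")
print("pred bed",proj(W,pose(p,[[0,125,18],[0,-125,18]])).round(1),"seen (202,191),(474,192)")
f2,fun=fitform(W,[(260,181),(402,173),(411,283),(275,290)],f);print(f2.round(3),fun.round(1),inpress(f2),np.degrees(f2[3]-p[3]))
togo([f2[0],f2[1],175],0,f2[3])
E
```

```text
pred bed [[200.9 188.9]
 [476.7 190.9]] seen (202,191),(474,192)
[5.13927e+02 3.57190e+01 6.50000e+01 3.27000e-01] [ -0.4  -0.7   0.4  -0.3   3.4   0.1 -14.7   0.7] [-71.9   3. ] 3.692618237016145
cm to go [ 5.2   0.65 -1.91] deg [-10.9  29.6   2.9]
```

Request:
{"name": "move_arm", "arguments": {"commands": [[[0,0,0.4],[-2.2,5.9,0.6],1],[[1,0.1,0],[-2.2,5.9,0.6],1],[[1,0.1,0],[-2.2,5.9,0.6],1],[[1,0.1,0],[-2.2,5.9,0.6],1],[[1,0.1,0],[-2.1,5.9,0.5],1],[[1.2,0.25,0],[0,0,0],1],[[0,0,-1],[0,0,0],1],[[0,0,-1],[0,0,0],1],[[0,0,-1],[0,0,0],1],[[0,0,0],[0,0,0],1]]}}

```text
t: 4.8
eef_pos: [509.6, 41.6, 161.6]
tcp_rot: [-3.11, -0.126, 0.318]
ft_force: [0.3, -0.7, 0.8]
opening: 0.996
grip_force: 0.0
```

```bash
python3 -c "
from h import *;rep();togo([513.9,35.7,160],0,.33)
from cell import *;import cv2
print(state()['joints'])
np.save('wc3.npy',camera_info('wrist'),allow_pickle=True);cv2.imwrite('pics/w3.png',read_camera('wrist'))"
```

```text
t 4.8 world [509.6  41.6 161.6] press [-74.6   9.8 161.6] F [ 0.3 -0.7  0.8] turn to go deg [  4.86 -22.3   -3.73] op 1.0
cm to go [ 0.43 -0.59 -0.16] deg [-4.   6.3  0.5]
[-0.09047613  0.36145482  1.96934487  0.12181712  0.71092112  1.07145666]
```

View pics/w3.png

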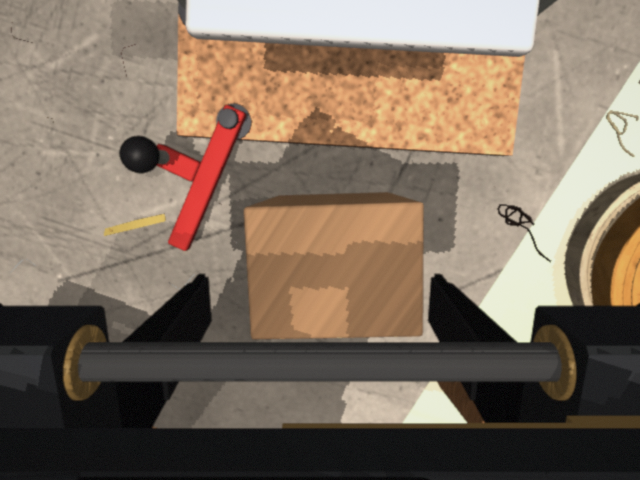

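The fingers (tips at about x = 205 and 433) straddle the form, whose top corners are (246,209), (423,204), (425,335), (251,338).

```bash
python3 - <<'E'
from h import *
W=np.load("wc3.npy",allow_pickle=True).item();p,f,k=np.load("fit.npy")
print("pred bed",proj(W,pose(p,[[0,125,18],[0,-125,18]])).round(1),"seen (178,136),(512,155)")
f2,fun=fitform(W,[(246,209),(423,204),(425,335),(251,338)],f);print(f2.round(3),fun.round(1),inpress(f2),np.degrees(f2[3]-p[3]))
togo([f2[0],f2[1],150],0,f2[3])
E
```

```text
pred bed [[177.4 136.4]
 [513.8 156. ]] seen (178,136),(512,155)
[5.14688e+02 3.54460e+01 6.50000e+01 3.56000e-01] [-3.2 -1.3  2.3 -2.2  0.1  3.5 -0.1  4.1] [-71.3   2.5] 5.36447516553975
cm to go [ 0.45 -0.61 -1.25] deg [-4.1  6.3  2.1]
```

Request:
{"name": "move_arm", "arguments": {"commands": [[[0.45,-0.6,0],[-4.1,6.3,1.5],1],[[0,0,-0.6],[0,0,0],1],[[0,0,0],[0,0,0],1]]}}

```text
t: 5.15
eef_pos: [515.3, 36.2, 156.5]
tcp_rot: [-3.142, -0.003, 0.348]
ft_force: [0.0, 1.0, 0.2]
opening: 1.002
grip_force: 0.0
```

```bash
python3 -c "
from h import *;rep();togo([514.6,35.5,95],0,.345)"
```

```text
t 5.15 world [515.3  36.2 156.5] press [-70.5   3.1 156.4] F [0.  1.  0.2] turn to go deg [  8.97 -28.46  -4.75] op 1.0
cm to go [-0.07 -0.07 -6.15] deg [-0.1  0.2 -0.2]
```

Request:
{"name": "move_arm", "arguments": {"commands": [[[-0.05,-0.07,-1.5],[0,0,0],1],[[0,0,-1],[0,0,0],1],[[0,0,-0.5],[0,0,0],1],[[0,0,-0.3],[0,0,0],1]]}}

```text
t: 5.55
eef_pos: [514.7, 35.1, 123.9]
tcp_rot: [3.141, -0.001, 0.347]
ft_force: [0.4, -1.0, -1.1]
opening: 1.001
grip_force: 0.0
```

Below the form's top with no contact. I'll continue to z = 95 and then close.

Request:
{"name": "move_arm", "arguments": {"commands": [[[0,0,-1],[0,0,0],1],[[0,0,-1],[0,0,0],1],[[0,0,-0.9],[0,0,0],1],[[0,0,0],[0,0,0],0.9],[[0,0,0],[0,0,0],0.9],[[0,0,0],[0,0,0],0.9]]}}

```text
t: 6.15
eef_pos: [515.0, 35.1, 95.2]
tcp_rot: [3.14, -0.001, 0.348]
ft_force: [0.5, 0.1, -3.5]
opening: 0.943
grip_force: 30.0
```

```bash
python3 -c "
from h import *;rep();togo([514.6,35.5,95],0,.2625)"
```

```text
t 6.15 world [515.   35.1  95.2] press [-71.1   2.1  95.2] F [ 0.5  0.1 -3.5] turn to go deg [  9.07 -28.55  -4.72] op 0.94
cm to go [-0.04  0.04 -0.02] deg [ 0.   0.1 -4.9]
```

Request:
{"name": "move_arm", "arguments": {"commands": [[[0,0,0],[0,0,-2.5],0.9],[[0,0,0],[0,0,-2.4],0.9],[[0.63,0.06,0],[0,0,0],0.9],[[0.58,0.07,0],[0,0,0],0.9],[[0.58,0.155,0],[0,0,0],0.9],[[0.58,0.155,0],[0,0,0],0.9],[[0.58,0.155,0],[0,0,0],0.9]]}}

```text
t: 6.85
eef_pos: [545.1, 41.2, 95.2]
tcp_rot: [3.14, -0.001, 0.262]
ft_force: [-0.4, 0.8, -4.3]
opening: 0.942
grip_force: 30.0
```

Request:
{"name": "move_arm", "arguments": {"commands": [[[0.19,0.05,0],[0,0,0],0.9],[[0.19,0.05,0],[0,0,0],0.9]]}}

```text
t: 7.05
eef_pos: [548.4, 42.1, 95.2]
tcp_rot: [3.14, -0.001, 0.262]
ft_force: [-0.0, -0.8, -4.1]
opening: 0.945
grip_force: 30.0
```

```bash
python3 -c "
from h import *;rep();togo([514.6,35.5,95],0,.2625)"
```

```text
t 7.05 world [548.4  42.1  95.2] press [-37.    0.2  95.1] F [-0.  -0.8 -4.1] turn to go deg [  7.84 -28.9    0.05] op 0.95
cm to go [-3.38 -0.66 -0.02] deg [0.1 0.1 0. ]
```

Request:
{"name": "move_arm", "arguments": {"commands": [[[0.19,0.05,0],[0,0,0],0.9],[[0,0,0],[0,0,0],0.9]]}}

```text
t: 7.25
eef_pos: [550.2, 42.6, 95.2]
tcp_rot: [3.14, -0.001, 0.262]
ft_force: [0.1, -0.5, -4.5]
opening: 0.949
grip_force: 30.0
```

Request:
{"name": "move_arm", "arguments": {"commands": [[[0.19,0.05,0],[0,0,0],0.9],[[0,0,0],[0,0,0],0.9]]}}

```text
t: 7.45
eef_pos: [551.6, 43.0, 95.2]
tcp_rot: [3.141, 0.0, 0.262]
ft_force: [-2.8, -0.7, -2.9]
opening: 0.947
grip_force: 30.0
```

Request:
{"name": "move_arm", "arguments": {"commands": [[[0.15,0.04,0],[0,0,0],0.9],[[0,0,0],[0,0,0],0.9]]}}

```text
t: 7.65
eef_pos: [553.1, 43.5, 95.1]
tcp_rot: [3.141, 0.0, 0.262]
ft_force: [-5.1, 0.6, -2.0]
opening: 0.944
grip_force: 30.0
```

Request:
{"name": "move_arm", "arguments": {"commands": [[[0,0,0],[0,0,0],1],[[0,0,0],[0,0,0],1],[[0,0,0],[0,0,0],1],[[0,0,1],[0,0,0],1],[[0,0,3],[0,0,0],1],[[0,0,4],[0,0,0],1],[[0,0,2],[0,0,0],1]]}}

```text
t: 8.35
eef_pos: [554.6, 43.4, 199.1]
tcp_rot: [3.139, -0.005, 0.262]
ft_force: [0.2, 0.8, 0.7]
opening: 1.0
grip_force: 0.0
```

```bash
python3 -c "
from h import *;rep()
from cell import *;import cv2
np.save('wc4.npy',camera_info('wrist'),allow_pickle=True);a=read_camera('wrist');b=cv2.resize(read_camera('scene')[175:305,255:395],None,fx=3.69,fy=3.69,interpolation=cv2.INTER_CUBIC)
cv2.imwrite('pics/w4.png',a[:400,100:560])"
```

```text
t 8.35 world [554.6  43.4 199.1] press [-30.7  -0.2 199. ] F [0.2 0.8 0.7] turn to go deg [  7.84 -28.64   0.08] op 1.0
```

View pics/w4.png

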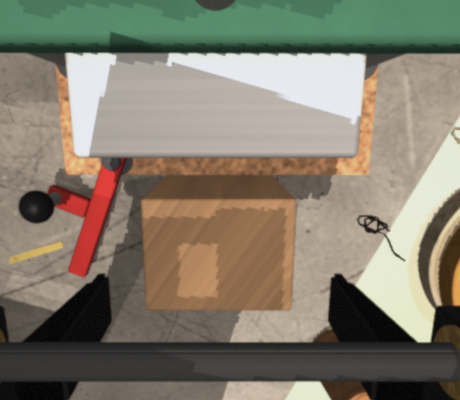

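The form stands square, its foot meeting the bed's near edge (crop y≈175). Next I'll check which leaned poses the arm can reach, with a quick kinematic fit.

```bash
cat > kin.py <<'E'
from h import *
from cell import state
from scipy.spatial.transform import Rotation as R
s=state()
D=[([-1.3846,.49148,1.55937,0,1.09176,-.1056],[179.8,-598.4,214.1],[-3.1406,0,.2918]),
([-.25137,.17876,2.29873,1.00728,.34568,.13591],[464.5,29.2,192.2],[-3.109,-.549,.266]),
([-.09048,.36145,1.96934,.12182,.71092,1.07147],[509.6,41.6,161.6],[-3.11,-.126,.318]),(s["joints"],s["eef_pos"],s["tcp_rot"])]
def wr(m,q): a1,h,L1,L2,e,d=m;A=q[1]+q[2];return a1+L1*np.sin(q[1])+L2*np.sin(A)+e*np.cos(A),h+L1*np.cos(q[1])+L2*np.cos(A)-e*np.sin(A)
def res(m):
    o=[]
    for q,p,r in D:
        w=np.array(p)-m[5]*R.from_euler("xyz",r).apply([0,0,1]);a,z=wr(m,q);o+=[a*np.cos(q[0])-w[0],a*np.sin(q[0])-w[1],z-w[2]]
    return np.array(o)
m=least_squares(res,[0,200,450,450,0,280]);print(m.x.round(0),m.fun.round(1));m=m.x
p=np.load("fit.npy")[0]
def ik(pp,lean,dyaw=0):
    r=R.from_euler("xyz",[np.pi,-np.radians(lean),p[3]+np.radians(dyaw)]);t=pose(p,pp)[0];zt=r.apply([0,0,1]);w=t-m[5]*zt
    q1=np.arctan2(w[1],w[0]);rr=np.hypot(w[0],w[1])
    s=least_squares(lambda q:np.array(wr(m,[0,q[0],q[1]]))-[rr,w[2]],[.3,2.]);q2,q3=s.x
    A=q2+q3;f=np.array([np.sin(A)*np.cos(q1),np.sin(A)*np.sin(q1),np.cos(A)])
    print(pp,lean,"q1-3",np.round([q1,q2,q3],2),"q5",round(np.arccos(f@zt),2),"err",round(np.linalg.norm(s.fun),1),"signed",round(np.pi-np.radians(lean)-A,2))
if __name__=="__main__":
    for a in [((-110,0,200),30),((-100,0,105),30),((-80,0,105),30),((-80,0,105),20),((-40,0,110),30),((-15,0,110),30),((-70,0,45),30),((-70,0,45),20),((-40,0,45),30),((-10,0,45),30),((15,0,45),30),((15,0,45),25)]: ik(*a)
E
python3 kin.py
```

```text
[-371.  -66. 1048.  510. -120.  510.] [-63.1 -21.2   4.6   4.5   1.1  10.4  -4.1 -47.1 -17.6 -16.  -65.5   2.7]
(-110, 0, 200) 30 q1-3 [-0.18  0.19  2.28] q5 0.29 err 0.0 signed 0.15
(-100, 0, 105) 30 q1-3 [-0.17  0.27  2.4 ] q5 0.21 err 0.0 signed -0.05
(-80, 0, 105) 30 q1-3 [-0.14  0.28  2.37] q5 0.2 err 0.0 signed -0.04
(-80, 0, 105) 20 q1-3 [-0.04  0.31  2.22] q5 0.3 err 0.0 signed 0.26
(-40, 0, 110) 30 q1-3 [-0.08  0.3   2.32] q5 0.17 err 0.0 signed -0.0
(-15, 0, 110) 30 q1-3 [-0.06  0.32  2.28] q5 0.16 err 0.0 signed 0.01
(-70, 0, 45) 30 q1-3 [-0.12  0.34  2.44] q5 0.23 err 0.0 signed -0.16
(-70, 0, 45) 20 q1-3 [-0.03  0.36  2.28] q5 0.19 err 0.0 signed 0.15
(-40, 0, 45) 30 q1-3 [-0.08  0.36  2.4 ] q5 0.2 err 0.0 signed -0.14
(-10, 0, 45) 30 q1-3 [-0.05  0.38  2.35] q5 0.18 err 0.0 signed -0.12
(15, 0, 45) 30 q1-3 [-0.03  0.4   2.32] q5 0.16 err 0.0 signed -0.1
(15, 0, 45) 25 q1-3 [-0.    0.4   2.24] q5 0.13 err 0.0 signed 0.06
```

```bash
sed -i 's/a1,h,L1,L2,e,d=m;/a1,h,L1,L2,e,d,b=m;/; s/o+=\[a\*np.cos(q\[0\])-w\[0\],a\*np.sin(q\[0\])-w\[1\],z-w\[2\]\]/c,s_=np.cos(q[0]),np.sin(q[0]);o+=[a*c-m[6]*s_-w[0],a*s_+m[6]*c-w[1],z-w[2]]/; s/\[0,200,450,450,0,280\]/[0,200,450,450,0,280,60]/; s/q1=np.arctan2(w\[1\],w\[0\]);rr=np.hypot(w\[0\],w\[1\])/rr=np.sqrt(w[0]**2+w[1]**2-m[6]**2);q1=np.arctan2(w[1],w[0])-np.arctan2(m[6],rr)/' kin.py; python3 kin.py
```

```text
[ -1. 195. 588. 411.  42. 272.  66.] [-0.   0.  -0.   0.   0.  -0.  -0.  -0.1  0.   0.   0.  -0. ]
(-110, 0, 200) 30 q1-3 [-0.23  0.18  2.25] q5 0.34 err 0.0 signed 0.19
(-100, 0, 105) 30 q1-3 [-0.21  0.4   2.34] q5 0.24 err 0.0 signed -0.13
(-80, 0, 105) 30 q1-3 [-0.19  0.42  2.3 ] q5 0.23 err 0.0 signed -0.1
(-80, 0, 105) 20 q1-3 [-0.14  0.41  2.18] q5 0.26 err 0.0 signed 0.2
(-40, 0, 110) 30 q1-3 [-0.15  0.44  2.2 ] q5 0.2 err 0.0 signed -0.03
(-15, 0, 110) 30 q1-3 [-0.12  0.46  2.15] q5 0.19 err 0.0 signed 0.01
(-70, 0, 45) 30 q1-3 [-0.18  0.57  2.32] q5 0.31 err 0.0 signed -0.27
(-70, 0, 45) 20 q1-3 [-0.13  0.55  2.21] q5 0.15 err 0.0 signed 0.04
(-40, 0, 45) 30 q1-3 [-0.15  0.59  2.25] q5 0.27 err 0.0 signed -0.22
(-10, 0, 45) 30 q1-3 [-0.12  0.6   2.18] q5 0.23 err 0.0 signed -0.16
(15, 0, 45) 30 q1-3 [-0.1   0.62  2.12] q5 0.2 err 0.0 signed -0.12
(15, 0, 45) 25 q1-3 [-0.08  0.61  2.06] q5 0.15 err 0.0 signed 0.03
```

The kinematic model fits exactly: the stall was a wrist singularity. I'll use a 20° lean for tipping. Moving back behind the form.

Request:
{"name": "move_arm", "arguments": {"commands": [[[-1.9,-0.5,0],[0,0,0],0.42],[[-1.9,-0.5,0],[1.75,-6.5,0],0.42],[[-1.9,-0.5,0],[1.75,-6.5,0],0.42],[[-1.9,-0.5,0],[1.75,-6.5,0],0.42],[[0,0,-1.5],[0,0,0],0.42],[[0,0,-1.5],[0,0,0],0.42],[[0,0,-1.5],[0,0,0],0.42]]}}

```text
t: 9.15
eef_pos: [477.3, 23.1, 149.8]
tcp_rot: [3.14, -0.354, 0.261]
ft_force: [0.9, 0.1, 0.5]
opening: 0.467
grip_force: 0.0
```

```bash
python3 -c "
from h import *;rep();p=np.load('fit.npy')[0];togo(pose(p,[-106,0,106])[0],20,p[3]);from cell import state;print(state()['joints'])"
```

```text
t 9.15 world [477.3  23.1 149.8] press [-110.6    0.3  149.8] F [0.9 0.1 0.5] turn to go deg [ 2.59 -9.37  0.12] op 0.47
cm to go [ 0.45  0.09 -4.38] deg [0.  0.3 0.1]
[-0.17361985  0.28972823  2.20633586  0.43327752  0.35186163  0.7501006 ]
```

Request:
{"name": "move_arm", "arguments": {"commands": [[[0,0,-1.1],[0,0,0],0.42],[[0,0,-1.1],[0,0,0],0.42],[[0,0,-1.1],[0,0,0],0.42],[[0,0,-1],[0,0,0],0.42],[[0,0,0],[0,0,0],0.42]]}}

```text
t: 9.65
eef_pos: [476.9, 23.4, 106.0]
tcp_rot: [-3.142, -0.351, 0.261]
ft_force: [-0.1, 0.7, 0.6]
opening: 0.42
grip_force: 0.0
```

```bash
python3 -c "
from h import *;rep();p=np.load('fit.npy')[0];togo(pose(p,[-80,0,106])[0],20,p[3]);from cell import state;print(state()['joints'])"
```

```text
t 9.65 world [476.9  23.4 106. ] press [-110.9    0.7  106. ] F [-0.1  0.7  0.6] turn to go deg [ 2.56 -9.54  0.09] op 0.42
cm to go [3.   0.73 0.  ] deg [-0.   0.1  0.1]
[-0.17326758  0.38156154  2.25173025  0.66611429  0.23667977  0.50737976]
```

Request:
{"name": "move_arm", "arguments": {"commands": [[[0.97,0.26,0],[0,0,0],0.42],[[0.97,0.26,0],[0,0,0],0.42],[[0.97,0.26,0],[0,0,0],0.42],[[0.48,0.13,0],[0,0,0],0.42],[[0.48,0.13,0],[0,0,0],0.42]]}}

```text
t: 10.15
eef_pos: [516.0, 33.9, 107.4]
tcp_rot: [3.141, -0.353, 0.262]
ft_force: [-3.4, -0.7, 3.7]
opening: 0.421
grip_force: 2.3
```

Request:
{"name": "move_arm", "arguments": {"commands": [[[0.97,0.26,0],[0,0,0],0.42],[[0.97,0.26,0],[0,0,0],0.42]]}}

```text
t: 10.35
eef_pos: [535.5, 39.1, 108.0]
tcp_rot: [3.141, -0.354, 0.262]
ft_force: [-36.2, -9.0, 66.0]
opening: 0.422
grip_force: 38.5
```

The raised shape's upper ledge came up under the fingertips. I'll lift to clear it, then continue higher.

Request:
{"name": "move_arm", "arguments": {"commands": [[[0,0,0.8],[0,0,0],0.42],[[0,0,0.7],[0,0,0],0.42]]}}

```text
t: 10.55
eef_pos: [535.6, 39.0, 122.6]
tcp_rot: [3.141, -0.353, 0.262]
ft_force: [-1.0, -0.3, -0.5]
opening: 0.418
grip_force: 0.2
```

Request:
{"name": "move_arm", "arguments": {"commands": [[[0.48,0.13,0.2],[0,0,0],0.42],[[0.48,0.13,0.2],[0,0,0],0.42]]}}

```text
t: 10.75
eef_pos: [545.6, 41.6, 126.5]
tcp_rot: [3.141, -0.354, 0.262]
ft_force: [-0.6, 0.8, -0.5]
opening: 0.421
grip_force: 0.3
```

```bash
python3 -c "
from h import *;rep()
import cv2;from cell import *
cv2.imwrite('pics/s5.png',cv2.resize(read_camera('scene')[175:305,255:395],None,fx=4.5,fy=4.5,interpolation=cv2.INTER_CUBIC))"
```

```text
t 10.75 world [545.6  41.6 126.5] press [-39.8   0.4 126.5] F [-0.6  0.8 -0.5] turn to go deg [ 2.57 -9.37  0.09] op 0.42
```

View pics/s5.png

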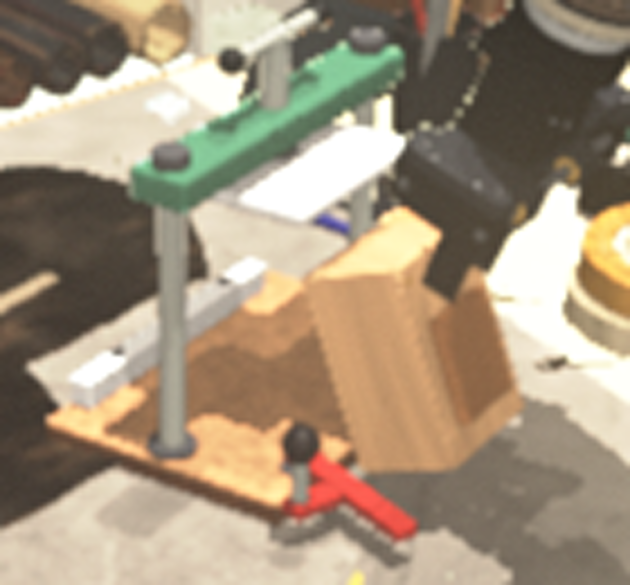

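The form tilts about 22°, foot at the edge, with the fingers behind its upper part. I'll keep pushing.

Request:
{"name": "move_arm", "arguments": {"commands": [[[0.77,0.21,0.2],[0,0,0],0.42],[[0.77,0.21,0.2],[0,0,0],0.42],[[0.77,0.21,0.1],[0,0,0],0.42]]}}

```text
t: 11.1
eef_pos: [569.3, 48.1, 131.4]
tcp_rot: [3.141, -0.354, 0.262]
ft_force: [-0.6, -0.1, 0.9]
opening: 0.416
grip_force: 0.1
```

Request:
{"name": "move_arm", "arguments": {"commands": [[[0.77,0.21,0.1],[0,0,0],0.42],[[0.77,0.21,0.1],[0,0,0],0.42],[[-0.4,-0.1,1.5],[0,0,0],0.42],[[-2,-0.5,2],[0,0,0],0.42],[[-3,-0.8,1],[0,0,0],0.42]]}}

```text
t: 11.6
eef_pos: [530.8, 38.2, 179.4]
tcp_rot: [3.14, -0.355, 0.263]
ft_force: [-0.2, -0.5, 0.7]
opening: 0.42
grip_force: 0.0
```

```bash
python3 -c "
from h import *;rep()
import cv2;from cell import *
np.save('wc6.npy',camera_info('wrist'),allow_pickle=True);cv2.imwrite('pics/w6.png',read_camera('wrist'));cv2.imwrite('pics/s6.png',read_camera('scene'))
a=cv2.resize(cv2.imread('pics/s6.png')[175:305,255:395],(430,400),interpolation=cv2.INTER_CUBIC);b=cv2.imread('pics/w6.png')[0:400,120:490]
cv2.imwrite('pics/c6.png',np.hstack([a,b]))"
```

```text
t 11.6 world [530.8  38.2 179.4] press [-55.    1.  179.3] F [-0.2 -0.5  0.7] turn to go deg [ 2.59 -9.28  0.05] op 0.42
```

View pics/c6.png

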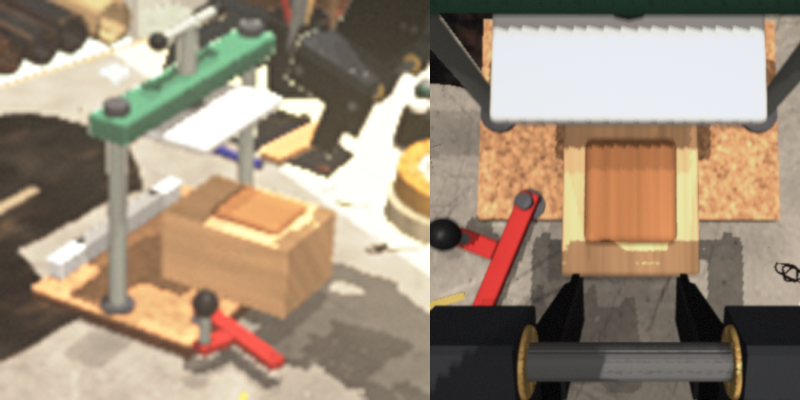

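The form lies on the bed, shape up and square, overhanging the edge; its near top edge is at wrist pixels (253,275)–(388,275). Computing the push.

```bash
python3 - <<'E'
from kin import *
W=np.load("wc6.npy",allow_pickle=True).item()
def ray(u,v,z):
    C=np.array(W["cam_to_world"]);d=C[:3,:3]@np.linalg.inv(W["K"])@[u,v,1];return (C[:3,3]+d*(z-C[2,3])/d[2])
for u,v,z in [(253,275,88),(388,275,88),(168,218,18),(469,220,18)]: print(inpress(ray(u,v,z)))
for x in (-80,-60,-30,0,16):
  for l,z in((30,45),(33,45),(33,60),(25,60)): ik((x,0,z),l)
E
```

```text
[  0. 196. 587. 411.  43. 272.  66.] [ 0.   0.  -0.  -0.  -0.  -0.  -0.  -0.1  0.   0.1  0.1  0. ]
[-45.9  43.5]
[-46.  -44.2]
[  0.6 125. ]
[  -1.2 -123.1]
(-80, 0, 45) 30 q1-3 [-0.19  0.57  2.34] q5 0.33 err 0.0 signed -0.29
(-80, 0, 45) 33 q1-3 [-0.2   0.59  2.37] q5 0.42 err 0.0 signed -0.39
(-80, 0, 60) 33 q1-3 [-0.2   0.55  2.36] q5 0.38 err 0.0 signed -0.34
(-80, 0, 60) 25 q1-3 [-0.17  0.52  2.28] q5 0.18 err 0.0 signed -0.09
(-60, 0, 45) 30 q1-3 [-0.17  0.58  2.29] q5 0.3 err 0.0 signed -0.25
(-60, 0, 45) 33 q1-3 [-0.18  0.59  2.32] q5 0.38 err 0.0 signed -0.35
(-60, 0, 60) 33 q1-3 [-0.18  0.55  2.32] q5 0.35 err 0.0 signed -0.31
(-60, 0, 60) 25 q1-3 [-0.14  0.53  2.23] q5 0.17 err 0.0 signed -0.05
(-30, 0, 45) 30 q1-3 [-0.14  0.59  2.22] q5 0.25 err 0.0 signed -0.2
(-30, 0, 45) 33 q1-3 [-0.15  0.6   2.25] q5 0.33 err 0.0 signed -0.29
(-30, 0, 60) 33 q1-3 [-0.15  0.57  2.25] q5 0.3 err 0.0 signed -0.25
(-30, 0, 60) 25 q1-3 [-0.12  0.55  2.16] q5 0.16 err 0.0 signed -0.0
(0, 0, 45) 30 q1-3 [-0.11  0.61  2.15] q5 0.21 err 0.0 signed -0.14
(0, 0, 45) 33 q1-3 [-0.12  0.62  2.18] q5 0.29 err 0.0 signed -0.24
(0, 0, 60) 33 q1-3 [-0.12  0.59  2.18] q5 0.26 err 0.0 signed -0.2
(0, 0, 60) 25 q1-3 [-0.09  0.57  2.09] q5 0.16 err 0.0 signed 0.05
(16, 0, 45) 30 q1-3 [-0.1   0.62  2.11] q5 0.2 err 0.0 signed -0.12
(16, 0, 45) 33 q1-3 [-0.11  0.63  2.15] q5 0.26 err 0.0 signed -0.21
(16, 0, 60) 33 q1-3 [-0.11  0.6   2.14] q5 0.24 err 0.0 signed -0.17
(16, 0, 60) 25 q1-3 [-0.08  0.58  2.05] q5 0.17 err 0.0 signed 0.07
```

Request:
{"name": "move_arm", "arguments": {"commands": [[[-1,-0.27,0],[0,0,0],0.42],[[-1,-0.27,0],[0,0,0],0.42],[[-0.9,-0.25,0],[0.4,-1.5,0],0.42],[[0,0,-0.5],[0.4,-1.5,0],0.42],[[0,0,-0.5],[0.4,-1.5,0],0.42],[[0,0,-0.5],[0.4,-1.5,0],0.42],[[0,0,-0.5],[0.4,-1.5,0],0.42],[[0,0,-0.5],[0.4,-1.5,0],0.42],[[0,0,-0.5],[0.4,-1.5,0],0.42],[[0,0,-0.5],[0.4,-1.5,0],0.42]]}}

```text
t: 12.7
eef_pos: [500.6, 30.5, 144.3]
tcp_rot: [-3.141, -0.561, 0.262]
ft_force: [0.4, -0.2, 0.2]
opening: 0.423
grip_force: 0.0
```

Request:
{"name": "move_arm", "arguments": {"commands": [[[0,0,-0.7],[0,0,0],0.42],[[0,0,-0.7],[0,0,0],0.42],[[0,0,-0.7],[0,0,0],0.42],[[0,0,-0.7],[0,0,0],0.42],[[0,0,-0.7],[0,0,0],0.42],[[0,0,-0.7],[0,0,0],0.42]]}}

```text
t: 13.3
eef_pos: [500.6, 30.7, 102.2]
tcp_rot: [-3.141, -0.56, 0.262]
ft_force: [0.2, -0.0, -0.1]
opening: 0.422
grip_force: 0.0
```

```bash
python3 -c "
from h import *;rep();p=np.load('fit.npy')[0];togo(pose(p,[-80,0,52])[0],33,p[3]);from cell import state;print(state()['joints'])"
```

```text
t 13.3 world [500.6  30.7 102.2] press [-86.1   1.5 102.2] F [ 0.2 -0.  -0.1] turn to go deg [-0.59  2.02  0.02] op 0.42
cm to go [ 0.63  0.01 -5.02] deg [ 0.2 -0.9  0. ]
[-0.20290308  0.42839379  2.33593183  2.06610202  0.27517597 -0.91331502]
```

Request:
{"name": "move_arm", "arguments": {"commands": [[[0.03,-0.1,-1],[0,0,0],0.42],[[0.02,-0.1,-1],[0,0,0],0.42],[[0,0,-1],[0,0,0],0.42],[[0,0,-1],[0,0,0],0.42],[[0,0,-1],[0,0,0],0.42],[[0.97,0.26,0],[0,0,0],0.42],[[0.97,0.26,0],[0,0,0],0.42]]}}

```text
t: 14.0
eef_pos: [520.5, 33.9, 52.0]
tcp_rot: [-3.14, -0.559, 0.261]
ft_force: [0.2, 0.4, 0.1]
opening: 0.421
grip_force: 0.0
```

```bash
python3 -c "
from h import *;rep();p=np.load('fit.npy')[0];togo(pose(p,[14,0,52])[0],33,p[3]);from cell import state;print(state()['joints'])"
```

```text
t 14.0 world [520.5  33.9  52. ] press [-66.   -0.5  51.9] F [0.2 0.4 0.1] turn to go deg [-0.61  1.95  0.04] op 0.42
cm to go [7.72 2.13 0.01] deg [ 0.2 -1.   0. ]
[-0.18372429  0.56815767  2.32362481  2.40532941  0.34939919 -1.24974996]
```

Request:
{"name": "move_arm", "arguments": {"commands": [[[0.77,0.21,0],[0,0,0],0.42],[[0.77,0.21,0],[0,0,0],0.42],[[0.77,0.21,0],[0,0,0],0.42],[[0.77,0.21,0],[0,0,0],0.42]]}}

```text
t: 14.4
eef_pos: [551.7, 42.6, 52.8]
tcp_rot: [-3.141, -0.561, 0.262]
ft_force: [-1.9, -0.7, -1.3]
opening: 0.42
grip_force: 0.8
```

Request:
{"name": "move_arm", "arguments": {"commands": [[[0.77,0.21,0],[0,0,0],0.42],[[0.77,0.21,0],[0,0,0],0.42],[[0.77,0.21,0],[0,0,0],0.42],[[0.77,0.21,0],[0,0,0],0.42]]}}

```text
t: 14.8
eef_pos: [582.7, 51.0, 52.9]
tcp_rot: [-3.141, -0.561, 0.262]
ft_force: [-2.3, -0.3, -0.9]
opening: 0.42
grip_force: 0.8
```

```bash
python3 -c "
from h import *;rep();p=np.load('fit.npy')[0];togo(pose(p,[17,0,52])[0],33,p[3])"
```

```text
t 14.8 world [582.7  51.   52.9] press [-1.6 -0.2 52.8] F [-2.3 -0.3 -0.9] turn to go deg [-0.6   2.06  0.01] op 0.42
cm to go [ 1.79  0.5  -0.08] deg [ 0.2 -0.8  0. ]
```

Request:
{"name": "move_arm", "arguments": {"commands": [[[0.77,0.21,0],[0,0,0],0.42],[[0.48,0.13,0],[0,0,0],0.42],[[0.19,0.05,0],[0,0,0],0.42]]}}

```text
t: 15.1
eef_pos: [597.0, 54.9, 52.9]
tcp_rot: [-3.141, -0.561, 0.262]
ft_force: [-2.5, -0.3, -0.2]
opening: 0.42
grip_force: 1.0
```

Request:
{"name": "move_arm", "arguments": {"commands": [[[0.19,0.05,0],[0,0,0],0.42],[[0,0,0],[0,0,0],0.42]]}}

```text
t: 15.3
eef_pos: [598.6, 55.3, 53.0]
tcp_rot: [-3.141, -0.562, 0.262]
ft_force: [0.2, -0.0, -1.1]
opening: 0.421
grip_force: 0.4
```

Request:
{"name": "move_arm", "arguments": {"commands": [[[0.15,0.04,0],[0,0,0],0.42],[[0,0,0],[0,0,0],0.42]]}}

```text
t: 15.5
eef_pos: [600.2, 55.6, 53.0]
tcp_rot: [-3.141, -0.562, 0.262]
ft_force: [-1.3, -0.5, -0.5]
opening: 0.426
grip_force: 0.6
```

```bash
python3 -c "
from h import *;rep()"
```

```text
t 15.5 world [600.2  55.6  53. ] press [16.5 -0.3 53. ] F [-1.3 -0.5 -0.5] turn to go deg [-0.61  2.09  0.02] op 0.43
```

Request:
{"name": "move_arm", "arguments": {"commands": [[[0.15,0.04,0],[0,0,0],0.42],[[0,0,0],[0,0,0],0.42]]}}

```text
t: 15.7
eef_pos: [601.7, 56.0, 53.0]
tcp_rot: [-3.141, -0.562, 0.262]
ft_force: [-1.5, -0.8, -0.4]
opening: 0.418
grip_force: 0.8
```

Request:
{"name": "move_arm", "arguments": {"commands": [[[0.1,0.03,0],[0,0,0],0.42],[[0,0,0],[0,0,0],0.42]]}}

```text
t: 15.9
eef_pos: [602.1, 56.3, 52.8]
tcp_rot: [-3.141, -0.56, 0.262]
ft_force: [-5.5, -1.3, 0.6]
opening: 0.419
grip_force: 3.0
```

Contact is building, so one more small nudge to confirm it is on the fence.

Request:
{"name": "move_arm", "arguments": {"commands": [[[0.1,0.03,0],[0,0,0],0.42],[[0,0,0],[0,0,0],0.42]]}}

```text
t: 16.1
eef_pos: [602.3, 56.5, 52.6]
tcp_rot: [-3.141, -0.559, 0.262]
ft_force: [-11.0, -2.6, 4.9]
opening: 0.42
grip_force: 5.6
```

```bash
python3 -c "
from h import *;rep()"
```

```text
t 16.1 world [602.3  56.5  52.6] press [18.8  0.  52.6] F [-11.   -2.6   4.9] turn to go deg [-0.57  1.96  0.03] op 0.42
```

The form is firmly home at 11 N (finger front at press x≈27, consistent within calibration). Now retract and get ready for the keeper.

Request:
{"name": "move_arm", "arguments": {"commands": [[[-1,-0.27,0],[0,0,0],0.42],[[-2,-0.54,0],[0,0,0],0.42],[[-2,-0.54,0],[0,0,0],0.42],[[-2,-0.54,0],[0,0,0],0.42],[[-1.5,-0.4,1],[0,0,0],0.42],[[0,0,1.5],[0,0,0],0.42],[[0,0,1.5],[0,0,0],0.42],[[0,0,1.5],[0,0,0],0.42],[[0,0,1.5],[0,0,0],0.42],[[0,0,1.5],[0,0,0],0.42]]}}

```text
t: 17.1
eef_pos: [519.0, 33.7, 139.0]
tcp_rot: [-3.141, -0.563, 0.262]
ft_force: [-0.5, 0.1, 0.2]
opening: 0.424
grip_force: 0.0
```

Request:
{"name": "move_arm", "arguments": {"commands": [[[0,0,1.5],[-0.4,1.5,0],0.42],[[0,0,1.5],[-0.5,2,0],0.42],[[0,0,1],[-0.5,2,0],0.42],[[0,0,0],[-0.5,2,0],0.42],[[0,0,0],[-0.5,2,0],0.42],[[0,0,0],[-0.5,2,0],0.42],[[0,0,0],[-0.8,3,0],0.42],[[0,0,0],[-0.8,3,0],0.42],[[0,0,0],[-1,4,0],0.42]]}}

```text
t: 18.0
eef_pos: [519.1, 37.1, 162.1]
tcp_rot: [-3.125, -0.216, 0.261]
ft_force: [1.2, -0.5, 0.2]
opening: 0.419
grip_force: 0.0
```

```bash
python3 -c "
from h import *;rep();p=np.load('fit.npy')[0];print(pose(p,[12,82,68]));togo([537.7,174.5,170],10,p[3]);from cell import state;print(state()['joints'])"
```

```text
t 18.0 world [519.1  37.1 162.1] press [-66.5   2.9 162. ] F [ 1.2 -0.5  0.2] turn to go deg [  3.69 -17.25  -0.26] op 0.42
[[574.43587188 133.84434928  68.03770854]]
cm to go [ 1.86 13.74  0.79] deg [-1.5  2.1 -0.1]
[-0.10446748  0.34671326  2.00921348  0.16537761  0.5956872   1.07514859]
```

Request:
{"name": "move_arm", "arguments": {"commands": [[[0.5,3.5,0.3],[-0.8,1,0],0.42],[[0.5,3.5,0.3],[-0.7,1.1,0],0.42],[[0.4,3.5,0.2],[0,0,0],0.42],[[0.4,3.2,0],[0,0,0],0.42],[[0,0,0],[0,0,0],0.42]]}}

```text
t: 18.5
eef_pos: [537.6, 177.3, 170.0]
tcp_rot: [-3.14, -0.177, 0.268]
ft_force: [0.1, -0.3, 0.8]
opening: 0.423
grip_force: 0.0
```

```bash
python3 - <<'E'
from h import *;import cv2
from cell import *
rep();p,f,k=np.load('fit.npy');togo([537.7,174.5,55],10,p[3])
W=camera_info('wrist');a=read_camera('wrist');cv2.imwrite('pics/w7.png',a)
u,v=proj(W,k[:3])[0];print("knob pred",u,v)
x0,y0=max(int(u)-60,0),max(int(v)-60,0);c=a[y0:y0+120,x0:x0+120];m=(c.max(2)<60).astype(np.uint8)
n,l,s,ce=cv2.connectedComponentsWithStats(m)
for i in range(1,n):
    if s[i,4]>60: print(s[i],ce[i]+[x0,y0])
print("form near edge pred (home)",proj(W,pose(p,[[26,45,88],[26,-45,88]])).round(0))
E
```

```text
t 18.5 world [537.6 177.3 170. ] press [-12.2 133.5 169.9] F [ 0.1 -0.3  0.8] turn to go deg [  5.11 -19.17  -0.31] op 0.42
cm to go [ 1.00e-02 -2.80e-01 -1.15e+01] deg [-0.1  0.1 -0.3]
knob pred 322.991662075381 265.5920460649558
[108   1  12  22  95] [373.87368421 214.98947368]
[ 43  45  35  35 976] [322.25717213 267.10655738]
[  0  68  12  52 591] [267.321489   299.48054146]
[103  69  17  51 759] [373.51778656 300.77338603]
form near edge pred (home) [[463. 206.]
 [609. 207.]]
```

The knob matches the prediction within 1.5 px. Descend and grip it.

Request:
{"name": "move_arm", "arguments": {"commands": [[[0,-0.28,-2],[0,0,0],0.42],[[0,0,-2.5],[0,0,0],0.42],[[0,0,-2.5],[0,0,0],0.42],[[0,0,-2.5],[0,0,0],0.42],[[0,0,-1],[0,0,0],0.42],[[0,0,-0.9],[0,0,0],0.42],[[0,0,0],[0,0,0],0.42]]}}

```text
t: 19.25
eef_pos: [537.2, 171.1, 55.3]
tcp_rot: [-3.14, -0.176, 0.264]
ft_force: [-1.6, 0.2, 0.0]
opening: 0.423
grip_force: 0.0
```

Request:
{"name": "move_arm", "arguments": {"commands": [[[0,0,0],[0,0,0],0.2],[[0,0,0],[0,0,0],0.2],[[0,0,0],[0,0,0],0.2],[[0,0,0],[0,0,0],0.2]]}}

```text
t: 19.65
eef_pos: [534.8, 172.9, 56.4]
tcp_rot: [-3.138, -0.173, 0.265]
ft_force: [-14.2, 15.1, 9.1]
opening: 0.233
grip_force: 30.0
```

```bash
python3 - <<'E'
from h import *
from cell import state
rep();p=np.load('fit.npy')[0]
t=inpress(state()["eef_pos"])-[2.1,0];d=t-[12,82];r=np.hypot(*d);print("knob press",t,"r",r,"theta",np.degrees(np.arctan2(d[1],d[0])),state()["grip_force"])
r0=56.4;a0=np.arctan2(d[1],d[0]);a1=np.arctan2(-45,-34)+2*np.pi
A=np.linspace(a0,a1,23);P=np.c_[12+r0*np.cos(A),82+r0*np.sin(A)];P=np.vstack([t,P[1:]])
print(np.round([(pose(p,[*b,0])-pose(p,[*a,0]))[0,:2]/10 for a,b in zip(P,P[1:])],2).tolist())
E
```

```text
t 19.65 world [534.8 172.9  56.4] press [-16.1 130.   56.4] F [-14.2  15.1   9.1] turn to go deg [  5.08 -19.43  -0.21] op 0.23
knob press [-18.2 130. ] r 56.71014018674262 theta 122.17673456119286 30.002923607826233
[[-0.3, -0.4], [-0.29, -0.4], [-0.25, -0.43], [-0.21, -0.45], [-0.17, -0.47], [-0.13, -0.48], [-0.09, -0.49], [-0.04, -0.49], [0.0, -0.5], [0.04, -0.49], [0.09, -0.49], [0.13, -0.48], [0.17, -0.47], [0.21, -0.45], [0.25, -0.43], [0.29, -0.4], [0.32, -0.38], [0.35, -0.35], [0.38, -0.32], [0.41, -0.28], [0.43, -0.24], [0.45, -0.21]]
```

Gripped, with some strain from misalignment; I'll relax the command towards the actual place.

Request:
{"name": "move_arm", "arguments": {"commands": [[[-0.25,0.2,0.1],[0,0,0],0.2],[[0,0,0],[0,0,0],0.2]]}}

```text
t: 19.85
eef_pos: [534.9, 173.5, 56.7]
tcp_rot: [-3.141, -0.177, 0.265]
ft_force: [3.0, 0.4, -11.0]
opening: 0.236
grip_force: 30.0
```

Request:
{"name": "move_arm", "arguments": {"commands": [[[-0.3,-0.4,-0.1],[0,0,0],0.2],[[-0.29,-0.4,0],[0,0,0],0.2],[[-0.25,-0.43,0],[0,0,0],0.2],[[-0.21,-0.45,0],[0,0,0],0.2],[[-0.17,-0.47,0],[0,0,0],0.2]]}}

```text
t: 20.35
eef_pos: [519.8, 153.0, 56.3]
tcp_rot: [-3.139, -0.173, 0.266]
ft_force: [-17.0, 15.0, 14.5]
opening: 0.235
grip_force: 30.0
```

```bash
cat > arc.py <<'E'
from h import *
from cell import state
rep();p=np.load('fit.npy')[0]
t=inpress(state()["eef_pos"])-[2.1,0];d=t-[12,82];a0=np.arctan2(d[1],d[0])%(2*np.pi);a1=np.arctan2(-45,-34)+2*np.pi
print("r",np.hypot(*d).round(1),"keeper",round(a1-a0,3),"grip",state()["grip_force"])
n=max(2,int(np.ceil((a1-a0)*56.4/5)));A=np.linspace(a0,a1,n+1);P=np.c_[12+56.4*np.cos(A),82+56.4*np.sin(A)];P[0]=t
print(np.round([(pose(p,[*b,0])-pose(p,[*a,0]))[0,:2]/10 for a,b in zip(P,P[1:])],2).tolist())
E
python3 arc.py
```

```text
t 20.35 world [519.8 153.   56.3] press [-35.8 114.7  56.3] F [-17.   15.   14.5] turn to go deg [  5.1  -19.46  -0.25] op 0.23
r 59.7 keeper 1.504 grip 30.00503897666931
[[0.18, -0.58], [-0.09, -0.49], [-0.05, -0.5], [-0.0, -0.5], [0.04, -0.5], [0.08, -0.49], [0.13, -0.48], [0.17, -0.47], [0.21, -0.45], [0.25, -0.43], [0.29, -0.41], [0.32, -0.38], [0.35, -0.35], [0.38, -0.32], [0.41, -0.28], [0.43, -0.25], [0.45, -0.21]]
```

Request:
{"name": "move_arm", "arguments": {"commands": [[[-0.33,-0.33,0.05],[0,0,0],0.2],[[-0.09,-0.49,0],[0,0,0],0.2],[[-0.05,-0.5,0],[0,0,0],0.2],[[0,-0.5,0],[0,0,0],0.2]]}}

```text
t: 20.75
eef_pos: [515.4, 134.2, 56.5]
tcp_rot: [-3.139, -0.172, 0.266]
ft_force: [-12.3, 8.3, 5.3]
opening: 0.234
grip_force: 30.0
```

```bash
python3 arc.py
```

```text
t 20.75 world [515.4 134.2  56.5] press [-44.9  97.7  56.5] F [-12.3   8.3   5.3] turn to go deg [  5.12 -19.45  -0.23] op 0.23
r 61.1 keeper 1.184 grip 30.00114530324936
[[0.49, -0.48], [0.06, -0.47], [0.1, -0.47], [0.14, -0.46], [0.18, -0.44], [0.21, -0.43], [0.25, -0.41], [0.28, -0.38], [0.31, -0.36], [0.34, -0.33], [0.37, -0.3], [0.39, -0.27], [0.42, -0.23], [0.43, -0.2]]
```

Request:
{"name": "move_arm", "arguments": {"commands": [[[-0.06,-0.47,0],[0,0,0],0.2],[[0.1,-0.47,0],[0,0,0],0.2],[[0.14,-0.46,0],[0,0,0],0.2],[[0.18,-0.44,0],[0,0,0],0.2],[[0.21,-0.43,0],[0,0,0],0.2]]}}

```text
t: 21.25
eef_pos: [522.3, 111.2, 56.6]
tcp_rot: [-3.139, -0.174, 0.265]
ft_force: [-5.2, 3.0, -1.0]
opening: 0.235
grip_force: 30.0
```

```bash
sed -i 's/-\[2.1,0\]/+[2.6,0]/' arc.py; python3 arc.py
```

```text
t 21.25 world [522.3 111.2  56.6] press [-44.3  73.7  56.5] F [-5.2  3.  -1. ] turn to go deg [  5.11 -19.35  -0.19] op 0.24
r 54.3 keeper 0.77 grip 30.000368356704712
[[0.03, -0.52], [0.25, -0.41], [0.28, -0.39], [0.32, -0.36], [0.35, -0.34], [0.37, -0.3], [0.4, -0.27], [0.42, -0.24], [0.44, -0.2]]
```

Request:
{"name": "move_arm", "arguments": {"commands": [[[0.15,-0.46,0],[0,0,0],0.2],[[0.25,-0.41,0],[0,0,0],0.2],[[0.28,-0.39,0],[0,0,0],0.2],[[0.32,-0.36,0],[0,0,0],0.2],[[0.35,-0.34,0],[0,0,0],0.2]]}}

```text
t: 21.75
eef_pos: [536.4, 91.7, 56.8]
tcp_rot: [-3.14, -0.176, 0.265]
ft_force: [-6.8, 4.7, 4.0]
opening: 0.236
grip_force: 30.0
```

```bash
python3 arc.py
```

```text
t 21.75 world [536.4  91.7  56.8] press [-35.7  51.2  56.7] F [-6.8  4.7  4. ] turn to go deg [  5.1  -19.28  -0.19] op 0.24
r 54.6 keeper 0.325 grip 30.000183284282684
[[0.24, -0.42], [0.38, -0.25], [0.4, -0.22], [0.42, -0.19]]
```

Request:
{"name": "move_arm", "arguments": {"commands": [[[0.32,-0.33,0],[0,0,0],0.2],[[0.38,-0.25,0],[0,0,0],0.2],[[0.4,-0.22,0],[0,0,0],0.2]]}}

```text
t: 22.05
eef_pos: [547.8, 83.9, 56.9]
tcp_rot: [-3.14, -0.176, 0.265]
ft_force: [-3.9, 5.8, 3.1]
opening: 0.238
grip_force: 30.0
```

```bash
python3 arc.py
```

```text
t 22.05 world [547.8  83.9  56.9] press [-26.7  40.7  56.9] F [-3.9  5.8  3.1] turn to go deg [  5.09 -19.23  -0.17] op 0.24
r 54.9 keeper 0.071 grip 30.001500248908997
[[0.11, -0.22], [0.18, -0.08]]
```

Request:
{"name": "move_arm", "arguments": {"commands": [[[0.23,-0.1,0],[0,0,0],0.2],[[0.19,-0.08,0],[0,0,0],0.2]]}}

```text
t: 22.25
eef_pos: [551.8, 82.4, 56.9]
tcp_rot: [-3.139, -0.176, 0.265]
ft_force: [-9.7, 12.4, 8.4]
opening: 0.234
grip_force: 30.0
```

Request:
{"name": "move_arm", "arguments": {"commands": [[[0.14,-0.05,0],[0,0,0],0.2],[[0,0,0],[0,0,0],0.2]]}}

```text
t: 22.45
eef_pos: [551.8, 82.4, 56.9]
tcp_rot: [-3.138, -0.174, 0.265]
ft_force: [-9.8, 11.8, 9.4]
opening: 0.236
grip_force: 30.0
```

```bash
python3 arc.py
```

```text
t 22.45 world [551.8  82.4  56.9] press [-23.3  38.2  56.8] F [-9.8 11.8  9.4] turn to go deg [  5.05 -19.41  -0.21] op 0.24
r 54.7 keeper -0.006 grip 30.003183782100677
[[-0.08, -0.16], [-0.02, 0.01]]
```

Request:
{"name": "move_arm", "arguments": {"commands": [[[0.2,-0.08,0],[0,0,0],0.2],[[0,0,0],[0,0,0],0.2]]}}

```text
t: 22.65
eef_pos: [552.0, 82.3, 56.8]
tcp_rot: [-3.136, -0.17, 0.266]
ft_force: [-18.2, 16.4, 16.3]
opening: 0.236
grip_force: 30.0
```

The keeper is against its stop. Relax, release and rise.

Request:
{"name": "move_arm", "arguments": {"commands": [[[-0.12,0.1,0.1],[0,0,0],0.2],[[0,0,0],[0,0,0],0.45],[[0,0,0],[0,0,0],0.45],[[0,0,0],[0,0,0],0.45],[[0,0,0.5],[0,0,0],0.45],[[-0.1,0,1.5],[0,0,0],0.45],[[-0.2,0,2.5],[0,0,0],0.45],[[-0.5,-0.1,3],[0,0,0],0.45],[[-2,-0.5,3],[0,0,0],0.45],[[-2,-0.5,2],[0,0,0],0.45]]}}

```text
t: 23.65
eef_pos: [506.5, 70.1, 184.4]
tcp_rot: [-3.141, -0.179, 0.265]
ft_force: [0.1, -1.0, -0.5]
opening: 0.452
grip_force: 0.0
```

```bash
python3 - <<'E'
from h import *;import cv2
from cell import *
rep();p,f,k=np.load('fit.npy')
W=camera_info('wrist');a=read_camera('wrist');cv2.imwrite('pics/w8.png',a);hsv=cv2.cvtColor(a,cv2.COLOR_BGR2HSV)
C=np.array(W["cam_to_world"])
def ray(uv,z): d=C[:3,:3]@np.linalg.inv(W["K"])@[*uv,1];return C[:3,3]+d*(z-C[2,3])/d[2]
u,v=proj(W,pose(p,[-22,37,68]))[0];print("knob closed pred",u,v)
x0,y0=max(int(u)-60,0),max(int(v)-60,0);c=a[y0:y0+120,x0:x0+120];n,l,s,ce=cv2.connectedComponentsWithStats((c.max(2)<60).astype(np.uint8))
for i in range(1,n):
    if s[i,4]>60: q=ce[i]+[x0,y0];print(s[i],q,"press",inpress(ray(q,68)))
m=cv2.inRange(hsv,(0,190,90),(6,255,255))|cv2.inRange(hsv,(174,190,90),(180,255,255))
n,l,s,ce=cv2.connectedComponentsWithStats(m)
for i in range(1,n):
    if s[i,4]>150:
        pts=np.argwhere(l==i)[:,::-1].astype(np.float32);b=cv2.boxPoints(cv2.minAreaRect(pts));print("red",s[i],[inpress(ray(x,45)).tolist() for x in b])
# form near top edge: brightness profile across x-press at y=-35
for y in (-35,0,35):
    L=[(x,a[tuple(np.round(proj(W,pose(p,[x,y,88]))[0][::-1]).astype(int))].tolist()) for x in range(14,42,3)];print(y,L)
E
```

```text
t 23.65 world [506.5  70.1 184.4] press [-70.2  38.1 184.4] F [ 0.1 -1.  -0.5] turn to go deg [  5.12 -19.09  -0.12] op 0.45
knob closed pred 320.6487936386624 190.2518831669517
[ 42  44  34  33 887] [318.69222097 189.91206313] press [-21.8  38.4]
red [271 145  33  12 169] [[3.7, 74.0], [11.8, 73.9], [11.8, 50.1], [3.8, 50.1]]
red [305 155  26  20 221] [[4.5, 48.7], [4.5, 30.0], [-9.5, 30.0], [-9.5, 48.7]]
-35 [(14, [121, 174, 229]), (17, [120, 172, 228]), (20, [109, 157, 216]), (23, [54, 75, 99]), (26, [87, 122, 162]), (29, [136, 191, 230]), (32, [137, 192, 231]), (35, [136, 192, 231]), (38, [107, 150, 191]), (41, [77, 107, 142])]
0 [(14, [93, 134, 188]), (17, [50, 73, 99]), (20, [48, 66, 88]), (23, [52, 73, 97]), (26, [84, 117, 158]), (29, [136, 191, 231]), (32, [137, 192, 231]), (35, [135, 190, 231]), (38, [134, 189, 229]), (41, [76, 106, 141])]
35 [(14, [113, 162, 223]), (17, [48, 67, 89]), (20, [49, 69, 91]), (23, [47, 66, 88]), (26, [77, 109, 147]), (29, [137, 194, 232]), (32, [139, 195, 232]), (35, [137, 194, 231]), (38, [132, 185, 224]), (41, [77, 108, 144])]
```

The knob is at (-21.8, 38.4) against a closed (-22, 37), the keeper bar lies straight across, and the form's near edge is at x≈26 along its whole width. Handing in.

```bash
python3 -c "
from cell import env;print(env.job_done())"
```

```text
the job is handed in; nothing more can be done
None
```

The form lies on the bed with the pouch shape up, home against the fence, the red keeper is closed behind it, and the job is handed in at about 24 s; the fingertips twice pressed too hard on the form (about 84 N, then 76 N at the wrist, limit 120 N), and the other objects were not re-checked on camera.

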